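Latch the guard gate back

ROBOT

A 7-joint arm with a two-finger parallel gripper is mounted at the origin on a cart in front of the work surface, level with it; the furniture and walls round the work are solid. World frame = base frame: x ahead of the robot, y to its left, z up, the work surface at z = 0. Lengths are in mm, angles in rad, forces in N, time in s.
With the tool pointing down it reaches from about 400 to 875 mm from the base axis. Payload 4.4 kg.
Tool frame: the origin (TCP) lies midway between the tips of the shut fingers; the grasp point (between the pads) lies ctrl.grip_depth behind it (ctrl.grip_depth is the distance from the TCP to the grasp point, in mm); z points along the fingers, y is the line along which they close (so a half turn about z gives the same grasp; the last joint's range is limited). The gripper opens to 85 mm and grips with 20 to 120 N. Pads are 22 mm wide; open, the fingers measure 114 mm over their backs; the gripper's body (76 mm by 85 mm) begins 54 mm behind the grasp point. The pads swing forward as they close: fully open they stand 13 mm farther back than shut.
Start: joints at [1.263, 0.628, 0.038, 1.517, -0.027, 0.996, -0.02], TCP at [155.672, -631.098, 192.913] pointing down, gripper open.
Joint ranges: [-3.06, 3.06], [-0.37, 2.12], [-1.25, 1.32], [0.18, 2.47], [-1.1, 4.24], [0.23, 1.98], [-2.94, 2.94]. Speed limits (rad/s): [2.57, 2.57, 3.14, 3.14, 3.14, 3.14, 3.14].

INTERFACE

Orientations are given as [roll, pitch, yaw] about the fixed x, y, z axes, in that order (R = Rz(yaw) Ry(pitch) Rx(roll)).
In Python, from cell import ctrl gives the robot as it stands.
- The arm moves only by the tool carry_out, never from a script. Its argument "deltas" is one flat list of numbers, 7 for each row, row after row: the turn, a rotation vector about the tool's x, y, z in degrees, then the shift along the tool's x, y, z in m, then the closure, from -1 (fully open) to 1 (shut). In form: [wx, wy, wz, dx, dy, dz, claw, wx, wy, wz, dx, dy, dz, claw, ...]. A call has 1 to 12 rows; each row shifts and turns the commanded pose from where the row before left it, along the tool's axes as they then stand; what a row does not reach is not made up. A row lasts 1/8 s, in which the tool goes at most 62.5 mm and 10.7 degrees, less where a joint would pass 70% of its speed; a pose out of reach is approached as far as the arm can. A call with a gripper value outside its range is refused whole. The fingers move at their own pace and stop on an object; the grip force is fixed at half the most. Time passes only in rows, so rows that do not move let the fingers close. It gives the time, the measured TCP pose, the force, the opening and the grip force at its end, in the units of the state.
- ctrl.read_state(): the state, without advancing time (a new reading comes with each control period).
- ctrl.get_image(name): name is "scene" or "top" or "wrist"; returns the picture (384x512x3 uint8, red, green, blue); there is no depth.
- ctrl.calibration(name): a dict with "mtx" (3x3 intrinsics, pixels), "R" (3x3) and "t" (3): a world point X has camera coordinates R X + t. Camera axes: x right, y down, z forward; pixel columns grow to the right and rows downward; lengths in mm; the calibration is good to about 2 mm. A picture is of the moment at which its call begins: read the wrist's pose just before it. calibration takes no time and is no camera call; for the wrist camera it gives the pose at the moment of the call.
- ctrl.finish_job(): hands the job in; it is judged then, once.
The state is a dict: "clock": time; "qpos": joint angles; "qd": joint speeds; "tau": joint torques, N m; "eef_pos": TCP position; "tool_rot": TCP orientation; "force": force on the tool from outside, world axes, zero at the start; "torque": the same for the moment, N m; "width": finger opening in mm; "gripper_force": force on a finger pad.
Only numpy, scipy, OpenCV 4.12 (cv2) and the standard library are available. Lean on these libraries where they do the work, as an engineer would, in place of code of your own. Each camera call takes 0.05 s, during which the arm holds its last target. There are 200 camera calls.

TASK

The little guard gate in front of the parts pocket is latched shut. Lift its gravity latch bar clear of the shut catch, swing the gate round to the hold-back post, press it gently against the sprung buffer there and let the bar drop fully down behind the hold-back lip, so that the gate stays held open when you let go. Do not force the gate or the bar against either catch, and leave the loose parts round it where they are.

Things in the scene. Friction and masses are not known exactly. Their poses are not given: they have to be found in the camera images.
- gate_axis (a point): Point on the gate's upright hinge axis, 115 mm above the surface, on the fixed grey frame (post 12 mm thick, cap top at 140 mm). z up along the axis; x along the shut gate from hinge to free end; y to the side to which the gate opens. An open parts pocket with 30 mm walls lies on the -y side.
- gate (a joint): Gate angle in rad: 0 shut, grows as it opens (counter-clockwise from above), up to 1.5. The gate is an aluminium frame with wires, 12 mm thick, reaching 135 mm from the hinge axis, 34 to 100 mm above the surface. Stiff hinge (0.10 N m): it stays where it is left.
- latch_bar (a joint): Angle of the steel latch bar in rad: 0 level and fully down (on its stop), grows as its free end rises, up to 0.5; it falls under its own weight (0.14 to 0.28 kg). It lies above the gate in the gate's plane, pivots on the gate 30 mm from the hinge axis, 115 mm up; 10 mm thick, 16 mm high, reaching 215 mm from the hinge axis.
- bar_grip (a point): Middle of the grip at the bar's free end: a block 40 mm along the bar, 14 mm thick, 20 mm high, centred 195 mm from the hinge axis (165 mm from the bar's pivot), 115 mm above the surface when the bar is down. x outward along the bar, z up when level, y across it in the opening direction. Pinch it across its thickness from above.
- shut_catch: Steel post under the shut bar, 150 to 164 mm from the hinge axis. Origin at the foot of the hinge axis on the surface, x along the shut gate. On the opening side it has a 6 mm thick lip, top 121 mm above the surface, 14 mm above the level bar's underside: the bar clears it from 0.12 rad up. On the other side a wall 133 mm high. More than 25 N bends it.
- holdback: Hold-back arm and post, clamped at some angle round the gate hinge. Origin at the foot of the hinge axis on the surface; z up; x along the line where the held gate NOMINALLY stands. Its head (lip and buffer together) is clamped up to 0.11 rad (17 mm at the lip) either way round the hinge axis; not measured, to be felt. Over 25 N on it, lip and buffer included, damages it.
- hold_mark (a point): Nominal place of the held bar at the hold-back lip, 157 mm from the hinge axis, 115 mm up. The lip is 14 mm wide along the bar, 6 mm thick, top at 121 mm (bar clears it from 0.12 rad up), no ramp: a bar that is down strikes its outside. Past the lip the gate's frame meets a black sprung rubber buffer 125 mm from the axis.
- buffer_mount (a point): Nominal place of the buffer's face. Spring 5 N per mm, travel 12 mm, damped (slow): meet it slowly. The bar can drop behind the lip once the opening gate presses the buffer in by 2 to 3 mm: 10 to 13 N at the buffer, that is 6.5 to 8.5 N at the bar's grip, plus 0.5 N hinge friction. Released, the buffer holds the bar against the lip.
- bush_1: Loose flanged steel bush, 45 mm wide, 30 mm high, standing in the parts pocket; bystander, origin at the centre of its underside.
- collet_1: Loose spring collet, 26 mm wide, 34 mm high, standing in the parts pocket; bystander, origin at the centre of its underside.
- hex_key_2: Loose L-shaped hex key, 99 x 36 x 9 mm, lying flat on the surface under the sweep of the gate; bystander, origin at the middle of its underside.
- bracket_3: Loose milled bracket, 46 x 72 x 36 mm, lying to the right of the gate; bystander, origin at the centre of its underside.

How it is judged (in metres and radians):
On the way, in this order (a step that is already met when the one before it is completed fails the run):
1. the bar is lifted clear of the shut catch while the gate is still shut (value of joint latch_bar above 0.12 rad and value of joint gate below 0.1 rad), for 0.1 s.
2. the gate is swung open to the hold-back post with the bar lifted over its lip (value of joint gate above 0.6 rad and value of joint latch_bar above 0.1 rad), for 0.1 s.
At the end, for the whole second after the job is handed in: The gate stands open (over 0.7 rad) and at rest, the bar is fully down (under 0.03 rad) behind the hold-back lip, and the gate and bar press on the hold-back's buffer and lip with more than 4 N by themselves (value of joint gate above 0.7 rad and value of joint latch_bar below 0.03 rad and contact force between holdback and anything else above 4 N and velocity of joint gate between -0.05 and 0.05 rad/s); the robot touches nothing.
It fails at once if more than 25 N on the hold-back lip, post or buffer (contact force between holdback and anything else above 25 N).
It fails at once if more than 25 N on the shut catch (contact force between shut_catch and anything else above 25 N).
It fails at once if a loose part round the gate is moved by more than 25 mm (distance of any of bush_1, collet_1, hex_key_2, bracket_3 from where it was at the start of the episode above 0.025 m).
It also fails if it takes over 61 s, if anything falls off the work surface, if the arm or the gripper's body presses on something with over 40 N, if the wrist force passes 120 N, or if a joint passes its speed limit or range.

## Working session

There is one attempt and no reset: what is moved stays moved. The work goes in short steps, Python scripts to look and compute and a tool call to move; the robot and the scene stay as the last step left them, time stands still between calls to the robot, and variables do not carry over. Pictures are saved under pics/ and viewed, at most 10 in all, crops included, and the job is handed in when it is done.

Besides the shell and the picture viewer there is one more tool, called after "Call:" in YAML: its name, and indented under it one key for each argument. carry_out: Moves the arm, as the interface text tells. Its arguments: {"type":"object","properties":{"deltas":{"type":"array"}},"required":["deltas"]}

```bash
ls; mkdir -p pics
python3 - <<'E'
from cell import ctrl
import cv2
s=ctrl.read_state();print(s,ctrl.grip_depth)
for n in("scene","top"):
    im=ctrl.get_image(n);c=ctrl.calibration(n);print(n,c)
    cv2.imwrite(f"pics/{n}.png",cv2.resize(im[:,:,::-1],(800,600),interpolation=cv2.INTER_CUBIC))
E
```

```text
pics
{'clock': 0.0, 'qpos': array([ 1.26323051,  0.62935118,  0.03845856,  1.51835194, -0.02701538,
        0.99625368, -0.02004479]), 'qd': array([ 0.00077641, -0.00066666,  0.0001794 ,  0.00145139, -0.00021384,
        0.00040058, -0.00064056]), 'tau': array([ 3.82379612e-04, -5.63405728e+01,  1.22678854e+00, -1.93452466e+01,
        1.11721340e-02,  1.05517352e-02,  5.96145000e-06]), 'eef_pos': array([ 155.48335184, -630.43768916,  191.99128671]), 'tool_rot': array([-3.13974705e+00,  2.09760316e-05,  2.41699602e-01]), 'force': array([-0.33073748, -0.08270827, -0.01581197]), 'torque': array([ 0.00559678, -0.05439987,  0.0070216 ]), 'gripper_force': 0.0, 'width': 85.57497973783059} 18.700000000000003
scene {'mtx': array([[420.38713613,   0.        , 251.49648691],
       [  0.        , 420.38713613, 185.41333866],
       [  0.        ,   0.        ,   1.        ]]), 'R': array([[-0.77801781, -0.62776911, -0.02437688],
       [-0.23733704,  0.32962419, -0.91379376],
       [ 0.58168671, -0.70516228, -0.40544635]]), 't': array([410.53112854, 257.23717785, 561.97372221])}
top {'mtx': array([[457.75801055,   0.        , 252.61855563],
       [  0.        , 457.75801055, 189.01886711],
       [  0.        ,   0.        ,   1.        ]]), 'R': array([[ 0.02119816, -0.99971682,  0.01081241],
       [-0.9847903 , -0.02274465, -0.17225199],
       [ 0.17244913, -0.00699653, -0.98499358]]), 't': array([-59.12476912, 561.18618696, 946.93939134])}
```

View pics/scene.png

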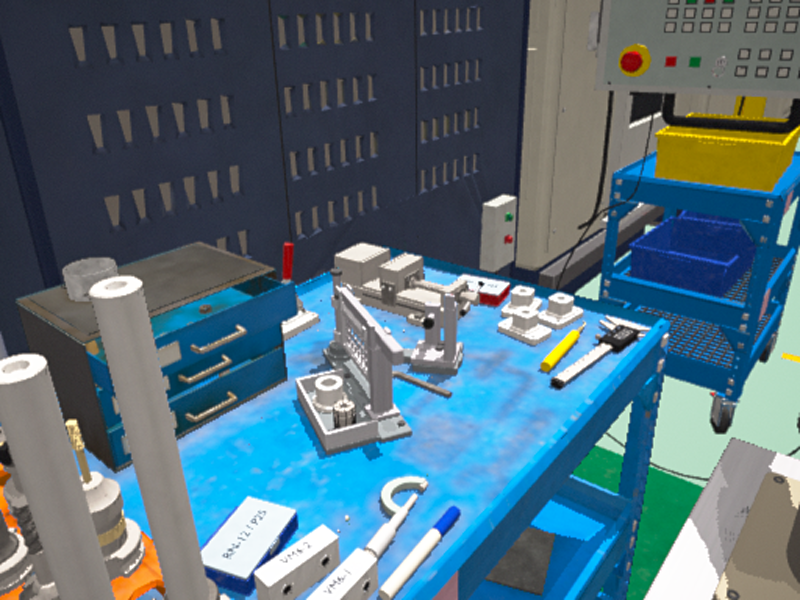

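View pics/top.png

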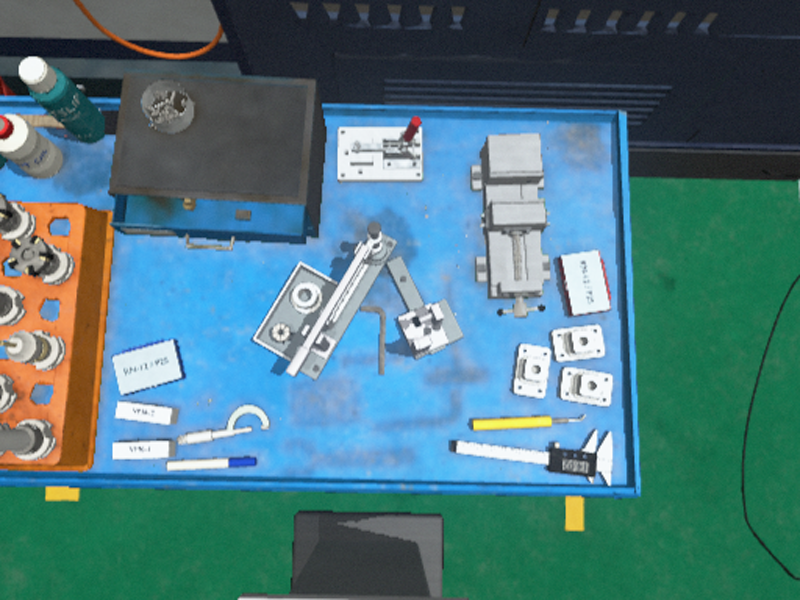

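The scene view shows the gate shut, with the hold-back to its right. In the top view the hinge cap is at about (375,230), the grip at (297,368), the hold-back head at (425,325) and the hex key at (378,340). I'll zoom in on the top view to measure.

```bash
python3 - <<'E'
from cell import ctrl
import cv2
im=cv2.imread("pics/top.png")
from cell import ctrl
im=ctrl.get_image("top")[:,:,::-1]
c=im[135:255,155:305]
cv2.imwrite("pics/topc.png",cv2.resize(c,(750,600),interpolation=cv2.INTER_CUBIC))
E
cat > h.py <<'E'
import numpy as np
from cell import ctrl
def ray(n,u,v,z,c=None):
    c=c or ctrl.calibration(n);R,t=c["R"],c["t"]
    C=-R.T@t;d=R.T@np.linalg.solve(c["mtx"],[u,v,1])
    return C+d*(z-C[2])/d[2]
def proj(n,X,c=None):
    c=c or ctrl.calibration(n);p=c["mtx"]@(c["R"]@np.array(X,float)+c["t"]);return p[:2]/p[2]
E
```

```text
(no output)
```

View pics/topc.png

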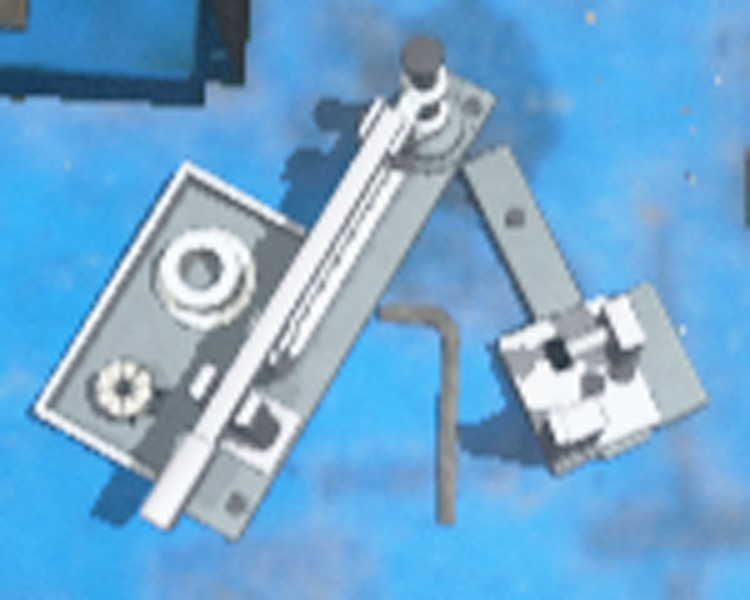

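The crop shows the grip block centred at about (179,480), the cap top at (422,52) and the far end of the bar near (400,105). The hold-back arm runs from (488,160) to (555,310), with the black buffer at (560,352) and the lip block at (578,420).

Run:
```python
from h import *
P=lambda x,y,z:ray("top",155+x/5-.4,135+y/5-.4,z)
cap=P(422,52,140);g=P(179,480,125);b=P(398,106,123)
print("cap",cap,"grip",g,"d",np.linalg.norm((g-cap)[:2]))
gate=g-cap;print("ang gate",np.arctan2(gate[1],gate[0]),"bar",np.arctan2(*(g-b)[1::-1]))
H=cap
for nm,q in dict(arm1=(488,160,5),arm2=(555,310,5),buf=(560,352,90),lip=(578,420,121),lip2=(578,420,115),post=(625,320,130)).items():
    X=P(*q);d=X-H;print(nm,X.round(),np.hypot(*d[:2]).round(),"ang",np.arctan2(d[1],d[0])-np.arctan2(gate[1],gate[0]))
s=ctrl.read_state();print(s["tool_rot"],ctrl.calibration("wrist")["R"])
# scene check
print(proj("scene",[*g[:2],115])*1.5625,proj("scene",cap)*1.5625)
```

```text
cap [635.46665084 -16.81193348 140.        ] grip [462.95747382  74.81519431 125.        ] d 195.33291249699116
ang gate 2.6533417660612666 bar 2.6528865743914927
arm1 [622. -45.   5.] 31.0 ang -4.664451004255162
arm2 [553. -77.   5.] 102.0 ang -5.164331205735904
buf [522. -76.  90.] 128.0 ang -5.312709330328829
lip [491. -83. 121.] 159.0 ang -5.36898478061533
lip2 [491. -83. 115.] 159.0 ang -5.365640325688249
post [ 530. -100.  130.] 134.0 ang -5.125560704743515
[-3.14020310e+00  1.16781291e-05  2.41741677e-01] [[ 0.23930565 -0.97094249 -0.00186778]
 [-0.93554637 -0.2310955   0.26711019]
 [-0.25978027 -0.06217359 -0.96366418]]
[393.47658504 349.78112857] [336.12184856 269.66632679]
```

Everything is consistent: cap to grip is 195.3 mm against 195 expected, and the bar direction agrees. Hinge is at (635.5,-17), grip at (463,75), and the held gate angle is about 0.93–0.97. Next I approach high, going round the base.

Call:
carry_out:
  deltas: [0,0,0,0.0326,-0.0178,-0.0038,-1,0,0,0,0.0326,-0.0178,-0.0038,-1,0,0,0,0.0326,-0.0178,-0.0038,-1,0,0,0,0.0326,-0.0178,-0.0038,-1,0,0,0,0.0326,-0.0178,-0.0038,-1,0,0,0,0.0326,-0.0178,-0.0038,-1,0,0,0,0.0326,-0.0178,-0.0038,-1,0,0,0,0.0326,-0.0178,-0.0038,-1,0,0,0,0.0326,-0.0178,-0.0038,-1,0,0,0,0.0326,-0.0178,-0.0038,-1]

```text
clock: 1.4
eef_pos: [430.2, -379.2, 230.8]
tool_rot: [-3.141, 0.0, 0.242]
force: [-0.2, -0.5, 0.9]
width: 85.2
gripper_force: 0.0
```

Call:
carry_out:
  deltas: [0,0,0,0.0117,-0.0362,0,-1,0,0,0,0.0117,-0.0362,0,-1,0,0,0,0.0117,-0.0362,0,-1,0,0,0,0.0117,-0.0362,0,-1,0,0,0,0.0117,-0.0362,0,-1,0,0,0,0.0117,-0.0362,0,-1,0,0,0,0.0117,-0.0362,0,-1,0,0,0,0.0117,-0.0362,0,-1,0,0,0,0.0117,-0.0362,0,-1,0,0,0,0.0117,-0.0362,0,-1,0,0,0,0.0117,-0.0362,0,-1,0,0,0,0.0117,-0.0362,0,-1]

```text
clock: 2.9
eef_pos: [461.7, 76.3, 230.9]
tool_rot: [3.141, 0.0, 0.242]
force: [0.7, -0.4, 0.6]
width: 85.3
gripper_force: 0.0
```

Call:
carry_out:
  deltas: [0,0,8.4,0,0,0,-1,0,0,8.4,0,0,0,-1,0,0,8.4,0,0,0,-1,0,0,8.4,0,0,0,-1,0,0,8.4,0,0,0,-1,0,0,0,0,0,0,-1,0,0,0,0,0,0,-1]

```text
clock: 3.78
eef_pos: [461.8, 75.2, 230.9]
tool_rot: [3.142, 0.0, -0.489]
force: [0.2, -0.5, 0.5]
width: 85.1
gripper_force: 0.0
```

Run:
```python
from h import *
import cv2
s=ctrl.read_state();c=ctrl.calibration("wrist");im=ctrl.get_image("wrist")
np.savez("w.npz",**c)
H=np.array([635.5,-16.8]);a=2.653;u=np.array([np.cos(a),np.sin(a)]);n=np.array([-u[1],u[0]])
for r in(175,215):
  for t in(-7,7):print(r,t,(proj("wrist",[*(H+r*u+t*n),125],c)*1.5625).round())
cv2.imwrite("pics/w1.png",cv2.resize(im[:,:,::-1],(800,600),interpolation=cv2.INTER_CUBIC))
```

```text
175 -7 [385. 241.]
175 7 [409. 241.]
215 -7 [385. 307.]
215 7 [409. 307.]
```

View pics/w1.png

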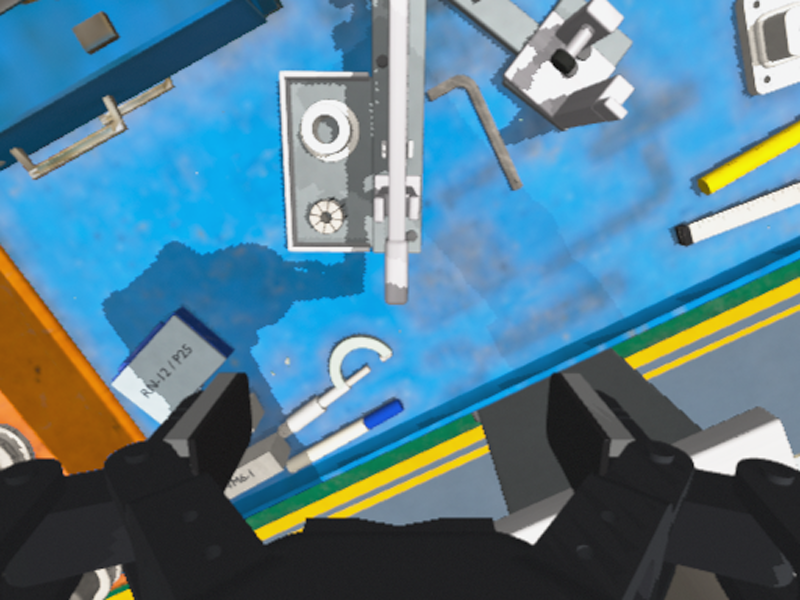

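The wrist view shows the grip at x 385–408, y 240–303, matching the prediction (385–409, 241–307). I'll descend and close carefully.

Call:
carry_out:
  deltas: [0,0,0,0.0012,-0.0004,0.0268,-1,0,0,0,0,0,0.0268,-1,0,0,0,0,0,0.0268,-1,0,0,0,0,0,0.0268,-0.5,0,0,0,0,0,0.0268,0,0,0,0,0,0,0,0.4,0,0,0,0,0,0,0.4,0,0,0,0,0,0,0.5,0,0,0,0,0,0,0.5]

```text
clock: 4.95
eef_pos: [463.8, 75.1, 97.8]
tool_rot: [-3.14, -0.001, -0.491]
force: [0.0, 0.3, -0.2]
width: 21.6
gripper_force: 0.0
```

Run:
```python
from h import *
import cv2
s=ctrl.read_state();print(s["eef_pos"],s["width"],s["force"])
im=ctrl.get_image("wrist")
cv2.imwrite("pics/w2.png",cv2.resize(im[:,:,::-1],(800,600),interpolation=cv2.INTER_CUBIC))
```

```text
[463.7627496   75.08967422  97.75787652] 21.585280476133516 [ 0.00721004  0.28854287 -0.16465378]
```

View pics/w2.png

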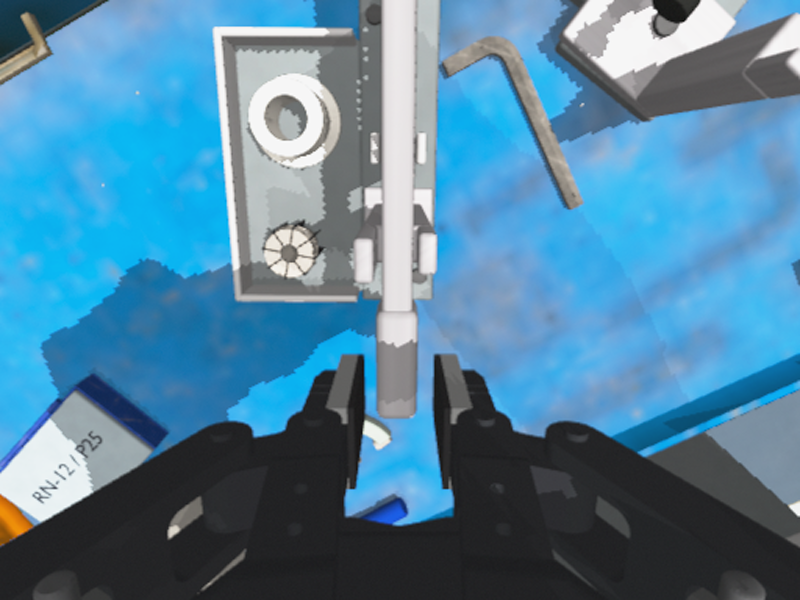

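The bar (377–417) is centred between the pads (362 and 434), so I'll close.

Call:
carry_out:
  deltas: [0,0,0,0,0,0,0.6,0,0,0,0,0,0,0.66,0,0,0,0,0,0,0.7,0,0,0,0,0,0,0.8,0,0,0,0,0,0,1,0,0,0,0,0,0,1]

```text
clock: 5.75
eef_pos: [463.1, 75.0, 96.9]
tool_rot: [3.142, 0.0, -0.491]
force: [0.1, 0.2, 0.4]
width: 0.1
gripper_force: 0.0
```

The fingers closed on nothing, so I'll look.

Run:
```python
from h import *
import cv2
s=ctrl.read_state();print(s["eef_pos"],s["tool_rot"],s["width"],s["force"])
c=ctrl.calibration("wrist");a=ctrl.get_image("wrist");b=ctrl.get_image("scene")
H=np.array([635.5,-16.8]);g=2.653;u=np.array([np.cos(g),np.sin(g)])
for r,z in((175,125),(195,125),(215,125),(195,97),(195,115)):print(r,z,(proj("wrist",[*(H+r*u),z],c)*1.5625).round(), (proj("scene",[*(H+r*u),z])).round())
a=cv2.resize(a[:,:,::-1],(400,300));b=cv2.resize(b[140:300,170:330,::-1],(400,400),interpolation=cv2.INTER_CUBIC)
o=np.zeros((400,800,3),np.uint8);o[:300,:400]=a;o[:,400:]=b
cv2.imwrite("pics/w3.png",o)
```

```text
[463.11602664  74.95497096  96.88944723] [ 3.14157759e+00  3.69826162e-05 -4.91260332e-01] 0.13918030753739088 [0.08194725 0.17900531 0.42893513]
175 125 [396. 313.] [247. 214.]
195 125 [397. 370.] [252. 219.]
215 125 [397. 424.] [256. 224.]
195 97 [397. 341.] [252. 233.]
195 115 [397. 359.] [252. 224.]
```

View pics/w3.png

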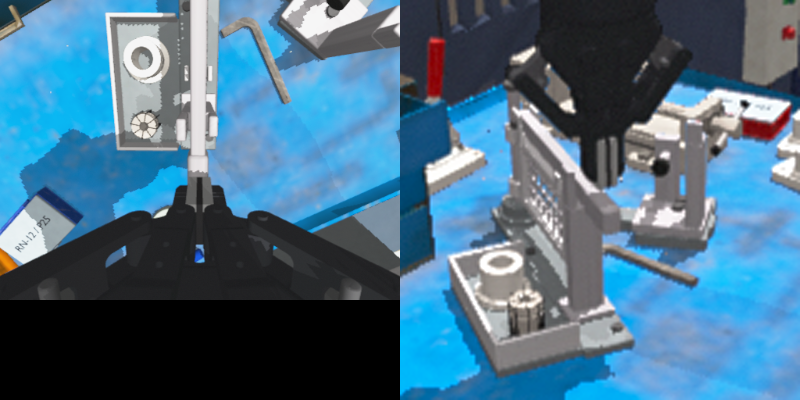

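Run:
```python
from h import *
import cv2
a=ctrl.get_image("wrist")[:,:,::-1];b=ctrl.get_image("scene")[:,:,::-1]
c=ctrl.calibration("wrist");print(c["mtx"],"cam",-c["R"].T@c["t"])
T=ctrl.read_state()["eef_pos"]
for z in (97,105,115,125,135,145): print(z,proj("wrist",[T[0],T[1],z],c),proj("scene",[T[0],T[1],z]))
a=cv2.resize(a[190:310,215:295],(400,600),interpolation=cv2.INTER_CUBIC)
b=cv2.resize(b[160:250,220:280],(400,600),interpolation=cv2.INTER_CUBIC)
cv2.imwrite("pics/w4.png",np.hstack([a,b]))
```

```text
[[317.96342431   0.         254.96285127]
 [  0.         317.96342431 188.74476647]
 [  0.           0.           1.        ]] cam [523.29593728  41.87029505 277.43849783]
97 [253.85552786 218.34871369] [251.94179305 232.83937753]
105 [253.80029964 223.27265056] [251.83235789 228.87253627]
115 [253.72441783 230.03798257] [251.69419989 223.86454007]
125 [253.63968675 237.59228213] [251.55450264 218.8007485 ]
135 [253.54446255 246.08210818] [251.41324027 213.68022387]
145 [253.43666736 255.69271549] [251.27038632 208.5020074 ]
```

View pics/w4.png

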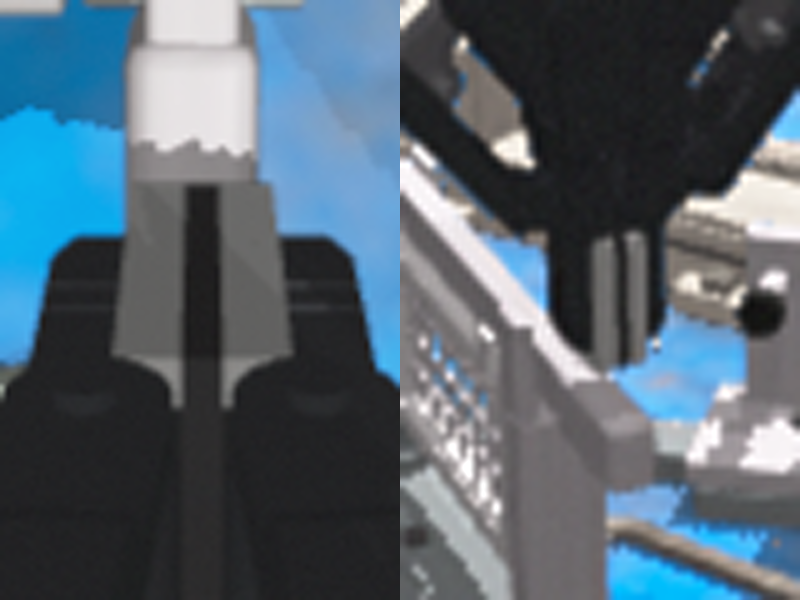

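The wrist and scene crops both put the real fingertips at z≈133, 8 mm above the bar, although the reported TCP is z=97. So the fingers end about 36 mm short of the reported TCP. I'll reopen, go about 32 mm lower, and watch the force.

Call:
carry_out:
  deltas: [0,0,0,0,0,0,0,0,0,0,0,0,0,0,0,0,0,0,0,0,0,0,0,0,0,0,0.008,0,0,0,0,0,0,0.008,0,0,0,0,0,0,0,0]

```text
clock: 6.7
eef_pos: [462.4, 74.8, 80.0]
tool_rot: [3.14, 0.001, -0.491]
force: [0.3, -0.1, -0.1]
width: 43.0
gripper_force: 0.0
```

Call:
carry_out:
  deltas: [0,0,0,0,0,0.008,0,0,0,0,0,0,0.008,0,0,0,0,0,0,0,0,0,0,0,0,0,0,0.4,0,0,0,0,0,0,0.5,0,0,0,0,0,0,0.55]

```text
clock: 7.45
eef_pos: [463.3, 75.0, 65.1]
tool_rot: [-3.141, -0.0, -0.491]
force: [-0.5, 0.4, -0.5]
width: 19.4
gripper_force: 0.0
```

Call:
carry_out:
  deltas: [0,0,0,0,0,0,0.6,0,0,0,0,0,0,0.64,0,0,0,0,0,0,0.68,0,0,0,0,0,0,0.72]

```text
clock: 7.95
eef_pos: [463.3, 75.1, 65.1]
tool_rot: [-3.141, -0.0, -0.491]
force: [-0.7, 0.0, 2.6]
width: 12.9
gripper_force: 48.4
```

It's gripped: width 12.9, force 48 N. Next I lift the bar about its pivot, pitching the tool with it (per 0.03 rad: wy −1.72°, dx −1.5 mm, dz −5 mm).

Call:
carry_out:
  deltas: [0,0,0,0,0,0,1,0,-0.86,0,-0.0007,0,-0.0025,1,0,-0.86,0,-0.0008,0,-0.0025,1,0,-0.86,0,-0.0007,0,-0.0025,1,0,-0.86,0,-0.0008,0,-0.0025,1]

```text
clock: 8.57
eef_pos: [460.8, 76.2, 75.1]
tool_rot: [-3.141, 0.061, -0.491]
force: [0.6, -0.3, -0.1]
width: 12.5
gripper_force: 59.7
```

Run:
```python
from h import *
s=ctrl.read_state()
for k in("force","torque","eef_pos","tool_rot","width","gripper_force"):print(k,s[k])
```

```text
force [ 0.55632252 -0.34740444 -0.10499747]
torque [-0.06954027 -0.26988896  0.04334599]
eef_pos [460.78206026  76.20310965  75.14971247]
tool_rot [-3.14144717  0.06091064 -0.49136358]
width 12.537394460536175
gripper_force 59.68089401721954
```

Call:
carry_out:
  deltas: [0,-0.86,0,-0.0007,0,-0.0025,1,0,-0.86,0,-0.0008,0,-0.0025,1,0,-0.86,0,-0.0007,0,-0.0025,1,0,-0.86,0,-0.0008,0,-0.0025,1,0,-0.86,0,-0.0007,0,-0.0025,1,0,-0.86,0,-0.0008,0,-0.0025,1,0,-0.86,0,-0.0007,0,-0.0025,1,0,-0.86,0,-0.0008,0,-0.0025,1,0,0,0,0,0,0,1]

```text
clock: 9.7
eef_pos: [457.6, 77.9, 95.6]
tool_rot: [-3.141, 0.18, -0.492]
force: [2.1, -0.9, -0.7]
width: 12.8
gripper_force: 59.7
```

Run:
```python
from h import *
import cv2
s=ctrl.read_state()
for k in("force","torque","eef_pos","tool_rot"):print(k,s[k])
a=ctrl.get_image("wrist")[:,:,::-1];b=ctrl.get_image("scene")[:,:,::-1]
a=cv2.resize(a,(400,300));b=cv2.resize(b[150:250,180:300],(480,400),interpolation=cv2.INTER_CUBIC)[:,:400]
o=np.zeros((400,800,3),np.uint8);o[:300,:400]=a;o[:,400:]=b
cv2.imwrite("pics/w5.png",o)
```

```text
force [ 2.11801757 -0.85212836 -0.71657863]
torque [-0.19230778 -0.59825164  0.0220365 ]
eef_pos [457.60927679  77.88872967  95.55810219]
tool_rot [-3.14146225  0.18023306 -0.49150144]
```

View pics/w5.png

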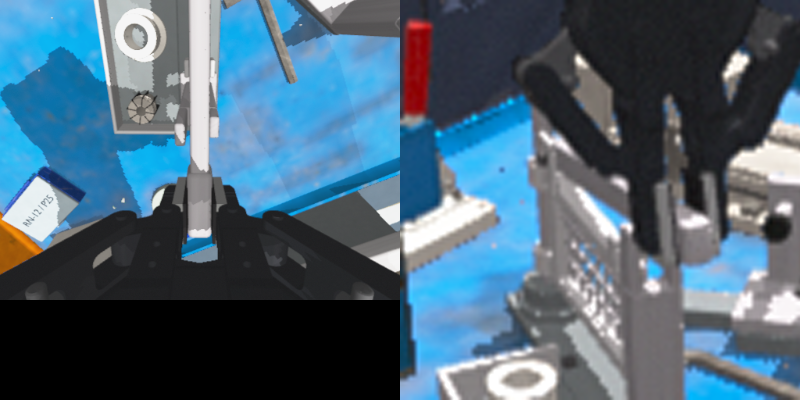

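The bar is clearly lifted over the catch and held in the grip. Now I start the swing about the hinge with small test rows.

Call:
carry_out:
  deltas: [-0.41,0,-2.255,0,0.00806,0,1,-0.41,0,-2.255,0,0.00806,0,1,-0.41,0,-2.255,0,0.00806,0,1,-0.41,0,-2.255,0,0.00806,0,1,0,0,0,0,0,0,1]

```text
clock: 10.42
eef_pos: [444.6, 47.8, 95.6]
tool_rot: [-3.141, 0.178, -0.33]
force: [4.4, -1.9, -2.3]
width: 12.9
gripper_force: 59.6
```

```bash
cat > st.py <<'E'
from h import *
s=ctrl.read_state();T=s["eef_pos"];d=T[:2]-[635.5,-16.8]
yaw=s["tool_rot"][2];u=-np.array([np.cos(yaw),np.sin(yaw)]);n=np.array([-u[1],u[0]])
F=s["force"]
print("t",round(s["clock"],2),"r",np.hypot(*d).round(2),"posang",(np.arctan2(d[1],d[0])%6.283-2.653).round(4),"yawang",round(yaw+3.1416-2.653,4),"pitch",s["tool_rot"][1].round(3),"z",T[2].round(2),"Fu,Fn,Fz",(F[:2]@u).round(2),(F[:2]@n).round(2),F[2].round(2),"tq",s["torque"].round(2),"w",s["width"].round(1))
E
python3 st.py
```

```text
Traceback (most recent call last):
  File "st.py", line 5, in <module>
    print("t",round(s["clock"],2),"r",np.hypot(*d).round(2),"posang",(np.arctan2(d[1],d[0])%6.283-2.653).round(4),"yawang",round(yaw+3.1416-2.653,4),"pitch",s["tool_rot"][1].round(3),"z",T[2].round(2),"Fu,Fn,Fz",(F[:2]@u).round(2),(F[:2]@n).round(2),F[2].round(2),"tq",s["torque"].round(2),"w",s["width"].round(1))
                                                                                                                                                                                                                                                                                                      ^^^^^^^^^^^^^^^^
AttributeError: 'float' object has no attribute 'round'
```

Call:
carry_out:
  deltas: [-0.41,0,-2.255,0.0003,0.00806,0,1,-0.41,0,-2.255,0.0003,0.00806,0,1,-0.41,0,-2.255,0.0003,0.00806,0,1,-0.41,0,-2.255,0.0003,0.00806,0,1,-0.41,0,-2.255,0.0002,0.00806,0,1,-0.41,0,-2.255,0.0002,0.00806,0,1,-0.41,0,-2.255,0.0002,0.00806,0,1,-0.41,0,-2.255,0.0002,0.00806,0,1,-0.41,0,-2.255,0.0002,0.00806,0,1,-0.41,0,-2.255,0.0002,0.00806,0,1,-0.41,0,-2.255,0.0002,0.00806,0,1,0,0,0,0,0,0,1]

```text
clock: 11.92
eef_pos: [434.9, -39.2, 95.0]
tool_rot: [-3.141, 0.18, 0.109]
force: [4.0, 0.6, -0.8]
width: 12.4
gripper_force: 59.8
```

```bash
sed -i 's/s\["width"\].round(1)/round(s["width"],1)/' st.py; python3 st.py
```

```text
t 11.93 r 201.86 posang 0.5997 yawang 0.598 pitch 0.18 z 95.04 Fu,Fn,Fz -4.03 -0.17 -0.82 tq [ 0.04 -1.27  0.07] w 12.4
```

Call:
carry_out:
  deltas: [-0.41,0,-2.255,0.0003,0.00806,0,1,-0.41,0,-2.255,0.0003,0.00806,0,1,-0.41,0,-2.255,0.0003,0.00806,0,1,-0.41,0,-2.255,0.0003,0.00806,0,1,-0.2,0,-1.13,0.0001,0.00403,0,1,-0.2,0,-1.13,0.0001,0.00403,0,1,0,0,0,0,0,0,1]

```text
clock: 12.8
eef_pos: [443.2, -78.5, 94.7]
tool_rot: [-3.141, 0.181, 0.309]
force: [1.1, -0.1, 1.2]
width: 12.7
gripper_force: 59.9
```

```bash
python3 st.py
```

```text
t 12.8 r 201.96 posang 0.799 yawang 0.7977 pitch 0.181 z 94.75 Fu,Fn,Fz -1.04 0.45 1.17 tq [ 0.05 -0.52  0.07] w 12.7
```

Call:
carry_out:
  deltas: [-0.1,0,-0.56,0,0.002,0,1,-0.1,0,-0.56,0,0.002,0,1,-0.1,0,-0.56,0,0.002,0,1,-0.1,0,-0.56,0,0.002,0,1,-0.1,0,-0.56,0,0.002,0,1,0,0,0,0,0,0,1]

```text
clock: 13.55
eef_pos: [446.6, -88.0, 94.7]
tool_rot: [-3.141, 0.181, 0.359]
force: [-2.8, -1.1, -0.2]
width: 12.7
gripper_force: 59.9
```

```bash
python3 st.py
```

```text
t 13.55 r 201.9 posang 0.8486 yawang 0.8473 pitch 0.181 z 94.74 Fu,Fn,Fz 2.96 0.04 -0.2 tq [-0.07  0.16  0.07] w 12.7
```

Call:
carry_out:
  deltas: [-0.1,0,-0.56,0,0.002,0,1,-0.1,0,-0.56,0,0.002,0,1,0,0,0,0,0,0,1]

```text
clock: 13.92
eef_pos: [448.0, -91.7, 94.7]
tool_rot: [-3.141, 0.181, 0.379]
force: [-3.7, -2.4, 1.7]
width: 12.2
gripper_force: 59.9
```

```bash
python3 st.py
```

```text
t 13.93 r 201.92 posang 0.8685 yawang 0.8671 pitch 0.181 z 94.73 Fu,Fn,Fz 4.32 0.85 1.67 tq [-0.19  0.39  0.1 ] w 12.2
```

Call:
carry_out:
  deltas: [-0.1,0,-0.56,-0.0004,0.002,0,1,-0.1,0,-0.56,-0.0004,0.002,0,1,0,0,0,0,0,0,1]

```text
clock: 14.3
eef_pos: [449.7, -95.4, 94.9]
tool_rot: [-3.141, 0.179, 0.399]
force: [-2.7, -0.3, 1.5]
width: 12.9
gripper_force: 59.8
```

```bash
python3 st.py
```

```text
t 14.3 r 201.79 posang 0.8887 yawang 0.8872 pitch 0.179 z 94.9 Fu,Fn,Fz 2.62 -0.75 1.52 tq [-0.09  0.18  0.11] w 12.9
```

Call:
carry_out:
  deltas: [-0.1,0,-0.56,-0.0001,0.002,0,1,-0.1,0,-0.56,-0.0001,0.002,0,1,0,0,0,0,0,0,1]

```text
clock: 14.68
eef_pos: [451.0, -98.6, 94.9]
tool_rot: [-3.141, 0.179, 0.418]
force: [-1.3, 0.3, 0.3]
width: 13.0
gripper_force: 59.8
```

```bash
python3 st.py
```

```text
t 14.68 r 201.81 posang 0.906 yawang 0.907 pitch 0.179 z 94.93 Fu,Fn,Fz 1.07 -0.85 0.32 tq [ 0.39  0.05 -0.11] w 13.0
```

Call:
carry_out:
  deltas: [-0.1,0,-0.56,0,0.002,0,1,0,0,0,0,0,0,1]

```text
clock: 14.92
eef_pos: [451.6, -100.0, 94.9]
tool_rot: [-3.14, 0.179, 0.428]
force: [-2.4, 3.9, 0.5]
width: 12.6
gripper_force: 59.8
```

```bash
python3 st.py
```

```text
t 14.93 r 201.86 posang 0.9134 yawang 0.9171 pitch 0.179 z 94.89 Fu,Fn,Fz 0.56 -4.58 0.52 tq [ 0.98  0.16 -0.47] w 12.6
```

Call:
carry_out:
  deltas: [0,0,0,0,0.001,0,1,0,0,0,0,0,0,1]

```text
clock: 15.18
eef_pos: [451.8, -100.5, 94.8]
tool_rot: [-3.139, 0.18, 0.429]
force: [-2.7, 4.8, 0.2]
width: 12.8
gripper_force: 59.8
```

```bash
python3 st.py
```

```text
t 15.18 r 201.9 posang 0.9159 yawang 0.9177 pitch 0.18 z 94.84 Fu,Fn,Fz 0.44 -5.52 0.25 tq [ 1.18  0.26 -0.31] w 12.8
```

Call:
carry_out:
  deltas: [0,0,0,0,0.001,0,1,0,0,0,0,0,0,1,0,0,0,0,0,0,1,0,0,0,0,0,0,1]

```text
clock: 15.68
eef_pos: [452.0, -100.9, 94.8]
tool_rot: [-3.139, 0.18, 0.43]
force: [-3.4, 5.8, 0.3]
width: 12.7
gripper_force: 59.8
```

```bash
for i in 1; do python3 st.py; done
```

```text
t 15.68 r 201.87 posang 0.918 yawang 0.9185 pitch 0.18 z 94.8 Fu,Fn,Fz 0.67 -6.67 0.33 tq [ 1.37  0.33 -0.3 ] w 12.7
```

Call:
carry_out:
  deltas: [0,0,0,0,0.001,0,1,0,0,0,0,0,0,1,0,0,0,0,0,0,1,0,0,0,0,0,0,1]

```text
clock: 16.18
eef_pos: [452.1, -101.3, 94.7]
tool_rot: [-3.138, 0.18, 0.431]
force: [-3.7, 7.3, 0.7]
width: 12.8
gripper_force: 59.9
```

```bash
python3 st.py
```

```text
t 16.18 r 201.96 posang 0.92 yawang 0.9191 pitch 0.18 z 94.74 Fu,Fn,Fz 0.36 -8.19 0.7 tq [ 1.64  0.43 -0.18] w 12.8
```

Call:
carry_out:
  deltas: [0,0,0,0,0.0008,0,1,0,0,0,0,0,0,1,0,0,0,0,0,0,1,0,0,0,0,0,0,1]

```text
clock: 16.68
eef_pos: [452.2, -101.5, 94.7]
tool_rot: [-3.137, 0.18, 0.431]
force: [-4.6, 8.3, 1.0]
width: 12.9
gripper_force: 59.9
```

```bash
python3 st.py
```

```text
t 16.68 r 201.94 posang 0.9213 yawang 0.9197 pitch 0.18 z 94.69 Fu,Fn,Fz 0.71 -9.44 1.04 tq [ 1.81  0.54 -0.25] w 12.9
```

Call:
carry_out:
  deltas: [0,0.86,0,0.0007,0,0.0025,1,0,0.86,0,0.0008,0,0.0025,1,0,0,0,0,0,0,1]

```text
clock: 17.05
eef_pos: [452.8, -101.3, 89.5]
tool_rot: [-3.137, 0.15, 0.431]
force: [-4.6, 8.6, 1.1]
width: 12.6
gripper_force: 59.9
```

```bash
python3 st.py
```

```text
t 17.05 r 201.29 posang 0.9216 yawang 0.9197 pitch 0.15 z 89.47 Fu,Fn,Fz 0.61 -9.74 1.07 tq [ 1.79  0.45 -0.19] w 12.6
```

Call:
carry_out:
  deltas: [0,0.86,0,0.0007,0,0.0025,1,0,0.86,0,0.0008,0,0.0025,1,0,0.86,0,0.0007,0,0.0025,1,0,0,0,0,0,0,1]

```text
clock: 17.55
eef_pos: [454.0, -100.7, 81.8]
tool_rot: [-3.137, 0.105, 0.431]
force: [-3.8, 9.3, 1.2]
width: 12.5
gripper_force: 59.9
```

```bash
python3 st.py
```

```text
t 17.55 r 199.94 posang 0.9216 yawang 0.92 pitch 0.105 z 81.75 Fu,Fn,Fz -0.39 -10.0 1.16 tq [ 1.86  0.44 -0.09] w 12.5
```

Call:
carry_out:
  deltas: [0,0.43,0,0.0003,0,0.0012,1,0,0.43,0,0.0004,0,0.0013,1,0,0,0,0,0,0,1]

```text
clock: 17.92
eef_pos: [454.5, -100.5, 79.2]
tool_rot: [-3.138, 0.09, 0.431]
force: [-4.1, 9.2, 0.4]
width: 13.1
gripper_force: 59.9
```

```bash
python3 st.py
```

```text
t 17.93 r 199.41 posang 0.9218 yawang 0.9201 pitch 0.09 z 79.24 Fu,Fn,Fz -0.14 -10.11 0.36 tq [ 1.91  0.38 -0.07] w 13.1
```

It's already below the lip top with no vertical force. I'll keep lowering.

Call:
carry_out:
  deltas: [0,0.86,0,0.0007,0,0.0025,1,0,0.86,0,0.0008,0,0.0025,1,0,0.86,0,0.0007,0,0.0025,1,0,0,0,0,0,0,1]

```text
clock: 18.42
eef_pos: [456.2, -99.8, 71.6]
tool_rot: [-3.138, 0.044, 0.432]
force: [-3.3, 8.7, 1.1]
width: 12.6
gripper_force: 59.9
```

```bash
python3 st.py
```

```text
t 18.43 r 197.62 posang 0.922 yawang 0.9203 pitch 0.044 z 71.59 Fu,Fn,Fz -0.63 -9.33 1.11 tq [ 1.91  0.36 -0.04] w 12.6
```

Call:
carry_out:
  deltas: [0,0.86,0,0.0008,0,0.0025,1,0,0.86,0,0.0007,0,0.0025,1,0,0,0,0,0,0,1]

```text
clock: 18.8
eef_pos: [457.4, -99.3, 66.5]
tool_rot: [-3.138, 0.014, 0.432]
force: [-3.1, 9.3, 0.4]
width: 12.3
gripper_force: 60.0
```

```bash
python3 st.py
```

```text
t 18.8 r 196.28 posang 0.9223 yawang 0.9204 pitch 0.014 z 66.54 Fu,Fn,Fz -1.11 -9.77 0.41 tq [2.   0.32 0.08] w 12.3
```

Call:
carry_out:
  deltas: [0,0.8,0,0.0006,0,0.0019,1,0,0,0,0,0,0,1]

```text
clock: 19.05
eef_pos: [458.1, -99.2, 65.1]
tool_rot: [-3.139, 0.0, 0.432]
force: [-2.9, 9.4, 4.6]
width: 12.8
gripper_force: 60.4
```

Call:
carry_out:
  deltas: [0,0,0,0,-0.001,0,1,0,0,0,0,-0.001,0,1,0,0,0,0,-0.001,0,1,0,0,0,0,0,0,1,0,0,0,0,0,0,1]

```text
clock: 19.68
eef_pos: [457.6, -97.9, 65.1]
tool_rot: [-3.14, -0.0, 0.43]
force: [-1.5, 5.8, 2.6]
width: 12.7
gripper_force: 60.2
```

```bash
python3 st.py
```

```text
t 19.68 r 195.51 posang 0.9163 yawang 0.9185 pitch -0.0 z 65.12 Fu,Fn,Fz -1.05 -5.89 2.63 tq [ 1.16  0.37 -0.02] w 12.7
```

Call:
carry_out:
  deltas: [0,0,0,0,-0.001,0,1,0,0,0,0,-0.001,0,1,0,0,0,0,0,0,1,0,0,0,0,0,0,1]

```text
clock: 20.18
eef_pos: [457.5, -97.5, 65.1]
tool_rot: [3.141, -0.001, 0.428]
force: [1.2, 2.5, 2.4]
width: 13.0
gripper_force: 60.1
```

```bash
python3 st.py
```

```text
t 20.18 r 195.47 posang 0.914 yawang 0.9167 pitch -0.001 z 65.15 Fu,Fn,Fz -2.15 -1.74 2.39 tq [ 0.6  -0.23 -0.15] w 13.0
```

Call:
carry_out:
  deltas: [0,0,0,0,-0.001,0,1,0,0,0,0,0,0,1,0,0,0,0,0,0,1]

```text
clock: 20.55
eef_pos: [457.4, -97.4, 65.2]
tool_rot: [3.14, -0.001, 0.427]
force: [5.6, -2.2, 0.2]
width: 12.9
gripper_force: 59.9
```

```bash
python3 st.py
```

```text
t 20.55 r 195.49 posang 0.9134 yawang 0.9159 pitch -0.001 z 65.17 Fu,Fn,Fz -4.19 4.32 0.17 tq [-0.45 -0.97 -0.17] w 12.9
```

The position has stopped at 0.913 while the force reversed, so the lip is holding the bar. I'll go back to neutral and open.

Call:
carry_out:
  deltas: [0,0,0,0,0.0007,0,1,0,0,0,0,0,0,0.68,0,0,0,0,0,0,0.6,0,0,0,0,0,0,0.4,0,0,0,0,0,0,0.2,0,0,0,0,0,0,0.2,0,0,0,0,0,-0.01,0.2,0,0,0,0,0,-0.02,0.2,0,0,0,0,0,-0.03,0.2,0,0,0,0,0,-0.03,0.2,0,0,0,0,0,-0.03,0.2,0,0,0,0,0,0,0.2]

```text
clock: 22.05
eef_pos: [458.0, -97.4, 187.4]
tool_rot: [3.139, -0.003, 0.428]
force: [0.6, 0.6, -0.4]
width: 33.5
gripper_force: 0.0
```

Run:
```python
from h import *
import cv2
exec(open("st.py").read())
a=ctrl.get_image("wrist")[:,:,::-1];b=ctrl.get_image("scene")[:,:,::-1]
a=cv2.resize(a[60:260,150:350],(400,400),interpolation=cv2.INTER_CUBIC);b=cv2.resize(b[160:260,200:300],(400,400),interpolation=cv2.INTER_CUBIC)
cv2.imwrite("pics/w6.png",np.hstack([a,b]))
```

```text
t 22.05 r 194.97 posang 0.9146 yawang 0.9164 pitch -0.003 z 187.39 Fu,Fn,Fz -0.77 -0.34 -0.37 tq [-0.02  0.12  0.01] w 33.5
```

View pics/w6.png

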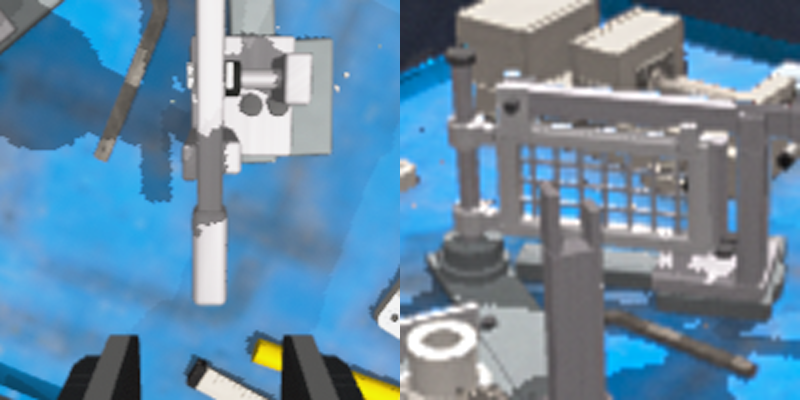

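The wrist view shows the bar down between the lip (188,155) and the post (232,155), with the gate on the black buffer (232,77). The scene view shows the bar level, and the gripper is clear. Handing in.

```bash
python3 -c "
from cell import ctrl
print(ctrl.finish_job())"
```

```text
the job is handed in; nothing more can be done
None
```

I handed the job in at about 22 s: the gate stands open at about 0.91 rad, the bar is fully down behind the hold-back lip against the buffer, and the gripper is clear; no verdict came back.

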